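Put the grill press away in its slotted rack and lock it in

TASK

Put the grill press away in the slotted steel rack: swing the rack's cam lever fully open, slide the press in under the rack's top plate with its neck following the crooked slot all the way to the closed end, let go, and swing the lever fully shut again so the press cannot come out. Leave the other things on the ledge where they are.

Things in the scene. Friction and masses are not known exactly. Their poses are not given: they have to be found in the camera images.
- press: Loose grill press, about 0.45 kg, same either way round: dark steel base plate 120 (x) x 80 (y) x 10 mm, upright round steel neck 14 mm in diameter at its centre from 10 to 52 mm height, on it a pale wooden grip bar 70 long (x) x 20 wide (y) mm, from 52 to 80 mm above the underside. Origin: centre of the underside; z up.
- press_grip (a point): Point in the press's grip bar to grasp, 68 mm above the press's underside, on the neck's axis; squeeze the 20 mm width.
- rack: Fixed steel rack 220 (x) x 260 (y) mm, front (-x) open, turned a little. Origin: on the ledge under its centre. Plate 28 to 34 mm above the ledge; 6 mm walls left, right, back. Press base goes under the plate, long side along rack x, neck in the 26 mm slot, grip bar above. Slot centreline (mm): (-110,-30), (-10,-30), (-10,35), closed end, where the neck's centre stops at (49,35).
- rack_mouth (a point): Slot centreline at the rack's front edge, at ledge height: rack frame (-110, -30, 0) mm.
- rack_corner1 (a point): First corner of the slot centreline, rack frame (-10, -30, 0) mm.
- rack_corner2 (a point): Second corner of the slot centreline, rack frame (-10, 35, 0) mm.
- rack_home (a point): Where the neck's centre is when the press is home, rack frame (45, 35, 0) mm; the slot ends 11 mm beyond.
- lever (a joint): Angle of the cam lever on top of the rack, rad; 0 = fully shut (its nose lies across the slot near the mouth), 1.45 = fully open (stop; the nose then sticks out 12 mm over the front edge, right of the mouth). It grows anticlockwise seen from above. Stiff: about 4 N at the pin, stays where left.
- lever_pivot (a point): Lever's vertical hinge axis: rack frame (-60, -85, 35) mm. Shut, the lever's flat nose (16 wide, 8 mm thick, 36 to 44 mm above the ledge) reaches 62 mm from here along the rack's +y; its handle arm runs away from the slot, along -y.
- lever_pin (a point): Point in the upright black pin (16 mm diameter, from 36 to 85 mm above the ledge) at the end of the lever's handle arm, 60 mm from the pivot; this point is 68 mm above the ledge. Shut, it lies at rack frame (-60, -145) mm; open, it has swung towards the rack's +x side, to about (0, -92) mm.
- canister: Bystander: aluminium tea canister, 79 mm diameter, 102 mm tall. Origin: centre of underside.
- bowl: Bystander: white bowl, 100 mm rim diameter, 55 mm tall. Origin: centre of underside.
- jar: Bystander: small glass jar, 52 mm diameter, 80 mm tall, in front of the rack on the right of the slot's mouth. Origin: centre of underside.
- mill: Bystander: turned wooden mill, 52 mm diameter, 100 mm tall, in front of the rack on the left of the slot's mouth. Origin: centre of underside.
- spice_box: Bystander: red plastic spice box with twist cap, 70 x 70 mm, 99 mm tall. Origin: centre of underside.
Mind the look-alikes: they are no part of the job. What is shaped like the press but orange, turquoise or yellow is not meant.

How it is judged:
On the way, in this order (a step that is already met when the one before it is completed fails the run):
1. the lever is swung open while the press is still outside the rack (value of joint lever above 1.2 rad and horizontal distance between press and rack above 0.14 m), for 0.1 s.
2. the press is home at the closed end of the slot, flat under the plate (x of press in the frame of rack between 0.036 and 0.06 m and y of press in the frame of rack between 0.02 and 0.05 m and height (world z) of press below 0.012 m and angle between press's own z axis and vertical below 0.1 rad), for 0.2 s.
3. the lever is swung shut (value of joint lever below 0.12 rad), for 0.2 s.
At the end, for the whole second after the job is handed in: The press lies flat on the ledge under the rack's plate (tilt under 0.1 rad), its neck at the slot's closed end (rack frame x 36 to 60 mm, y 20 to 50 mm), at rest, and the lever is shut (below 0.12 rad). No bystander has been moved more than 30 mm or tipped over (all of step 2 and value of joint lever below 0.12 rad and linear speed of press below 0.02 m/s); the robot touches nothing.
It fails at once if a bystander is moved more than 30 mm (distance of any of canister, bowl, jar, mill, spice_box from where it was at the start of the episode above 0.03 m).
It fails at once if a bystander is tipped over (angle between any of canister, bowl, jar, mill, spice_box's own z axis and vertical above 0.4 rad).
It also fails if it takes over 72 s, if anything falls off the work surface, if the arm or the gripper's body presses on something with over 40 N, if the wrist force passes 120 N, or if a joint passes its speed limit or range.

ROBOT

A 6-joint arm with a two-finger parallel gripper is mounted at the origin on the work surface. World frame = base frame: x ahead of the robot, y to its left, z up, the work surface at z = 0. Lengths are in m, angles in rad, forces in N, time in s.
With the tool pointing down it reaches from about 0.375 to 0.9 m from the base axis. Payload 3.1 kg.
Tool frame: the origin (TCP) lies on the centre line of the jaws, within the pads' length; the fingertips stand 22 mm ahead of it and the grasp point (between the pads) lies 3 mm ahead of it; z points along the fingers, y is the line along which they close (so a half turn about z gives the same grasp; the last joint's range is limited). The gripper opens to 85 mm and grips with 20 to 120 N. Pads are 22 mm wide; open, the fingers measure 114 mm over their backs; the gripper's body (76 mm by 85 mm) begins 54 mm behind the grasp point. The pads swing forward as they close: fully open they stand 13 mm farther back than shut.
Start: joints at [1.038, 0.527, 1.433, -0, 1.181, -0.178], TCP at [0.217, 0.586, 0.253] pointing down, gripper open.
Joint ranges: [-3.08, 3.08], [-0.75, 2.2], [0.22, 2.44], [-1.43, 4.57], [0, 2.65], [-2.85, 2.85]. Speed limits (rad/s): [2.79, 2.79, 3.14, 3.14, 3.14, 3.14].

INTERFACE

Orientations are given as a rotation vector (axis times angle).
In Python, from rig import r gives the robot as it stands. The module is installed in compiled form; this text tells all that it offers.
- The arm moves only by the tool apply_moves, never from a script. Its argument "moves" is a list of rows, each an object of numbers: "dx", "dy", "dz": the shift along the tool's x, y, z scaled (see below); "wx", "wy", "wz": the turn, a rotation vector about the tool's x, y, z scaled (see below). In form: [{"dx": .., "dy": .., "dz": .., "wx": .., "wy": .., "wz": ..}, ...]. A call has 1 to 12 rows; each row shifts and turns the commanded pose from where the row before left it, along the tool's axes as they then stand; what a row does not reach is not made up. The controller multiplies each number of a shift by 5 cm and each number of a turn by 10 degrees. A row lasts 1/8 s, in which the tool goes at most 62.5 mm and 10.7 degrees, less where a joint would pass 70% of its speed; a pose out of reach is approached as far as the arm can. A call with a number of a shift or a turn outside -1 to 1 is refused whole. A call with a gripper value outside its range is refused whole. "gripper" is the opening, from -1 (shut) to 1 (fully open), set as the call begins (left out, the last holds). The fingers move at their own pace and stop on an object; "force" is the grip in N (left out, the last holds). Time passes only in rows, so rows that do not move let the fingers close. It gives the time, the measured TCP pose, the force, the opening and the grip force at its end, in the units of the state.
- r.observe(): the state, without advancing time (a new reading comes with each control period).
- r.read_camera(name): name is "scene" or "top" or "wrist"; returns a dict with "frame" (384x512x3 uint8, red, green, blue), "depth" (384x512 float32, m along the optical axis (not along the pixel's ray), 0 where there is no reading), "vertical_fov" (degrees; the focal length in pixels is half the picture's height over the tangent of half this angle, whatever the lens; pixels are square), "cx", "cy" (the principal point, pixels), "xyz" and "attitude" of the camera in the world; the wrist camera has in their place "tool_from_camera" (4x4, takes a point from camera to tool coordinates, whose origin is the TCP and whose axes are the flange's). Camera axes: x right, y down, z forward; pixel columns grow to the right and rows downward; lengths in m; the calibration is good to about 2 mm. A picture is of the moment at which its call begins: read the wrist's pose just before it.
- r.job_done(): hands the job in; it is judged then, once.
Trained networks look in a picture, given as the dict that the camera call returned (one of the last four; its "shot" number tells which), for a name from the list of things; names that differ only in an ending like _2 or _b are one class to them, and where a whole thing is asked for, a point or a joint stands for the part that bears it (a point fixed in the world has none). Each returns a list of dicts, best first, with "confidence" (0 to 1); they miss things now and then, are a little off and sometimes report something else, mostly with a low value. They report only what shows in the picture. A call takes as long as a camera call. They do not tell look-alikes from the thing itself.
- r.recognise(picture, label): "at" ([x, y, z] in m, in world coordinates, good to about 4 mm: the middle of the surface that is visible of it).
- r.cut_out(picture, label): "pixels" (384x512 bool, what is visible of it).
The state is a dict: "clock": time; "q": joint angles; "qd": joint speeds; "joint_efforts": joint torques, N m; "eef_pos": TCP position; "eef_rot": TCP orientation; "wrist_force": force on the tool from outside, world axes, zero at the start; "wrist_torque": the same for the moment, N m; "grip_width": finger opening in m; "gripper_force": force on a finger pad.
Only numpy, scipy, OpenCV 4.12 (cv2) and the standard library are available. Lean on these libraries where they do the work, as an engineer would, in place of code of your own. Each camera call takes 0.05 s, during which the arm holds its last target. There are 200 camera calls.

## Working session

There is one attempt and no reset: what is moved stays moved. The work goes in short steps, Python scripts to look and compute and a tool call to move; the robot and the scene stay as the last step left them, time stands still between calls to the robot, and variables do not carry over. Pictures are saved under pics/ and viewed, at most 10 in all, crops included, and the job is handed in when it is done.

Besides the shell and the picture viewer there is one more tool, called after "Emit:" as name(argument=value, ...), one argument or row to a line, values as JSON. apply_moves: Moves the arm, as the interface text tells. Its arguments: {"type":"object","properties":{"moves":{"type":"array","items":{"type":"object","properties":{"dx":{"type":"number"},"dy":{"type":"number"},"dz":{"type":"number"},"wx":{"type":"number"},"wy":{"type":"number"},"wz":{"type":"number"}}}},"gripper":{"type":"number"},"force":{"type":"number"}},"required":["moves"]}

```bash
mkdir -p pics
cat > h.py <<'E'
import numpy as np,cv2
from scipy.spatial.transform import Rotation as R
from rig import r
def cam(n):
    s=r.observe(); p=r.read_camera(n)
    f=192/np.tan(np.radians(p['vertical_fov'])/2)
    if n=='wrist':
        T=np.eye(4);T[:3,:3]=R.from_rotvec(s['eef_rot']).as_matrix();T[:3,3]=s['eef_pos'];T=T@p['tool_from_camera']
    else:
        T=np.eye(4);a=np.array(p['attitude']);T[:3,:3]=a if a.shape==(3,3) else R.from_rotvec(a).as_matrix();T[:3,3]=p['xyz']
    v,u=np.mgrid[:384,:512];d=p['depth']
    P=np.stack([(u-p['cx'])/f*d,(v-p['cy'])/f*d,d],-1)@T[:3,:3].T+T[:3,3]
    P[d==0]=np.nan
    return p,P,T,f
def proj(p,T,f,X):
    c=T[:3,:3].T@(np.array(X)-T[:3,3]); return c[0]/c[2]*f+p['cx'],c[1]/c[2]*f+p['cy']
def save(n,im,s=1.5):
    cv2.imwrite('pics/'+n,cv2.resize(im[...,::-1],None,fx=s,fy=s))
E
python3 - <<'E'
from h import *
s=r.observe();print({k:np.round(v,3) for k,v in s.items()})
for n in ['scene','top']:
    p,P,T,f=cam(n);save(n+'1.png',p['frame'])
    print(n,p['attitude'],p['xyz'],f)
    for l in ['press','press_grip','rack','lever','lever_pin','jar','mill','canister','bowl','spice_box']:
        for d in r.recognise(p,l): print(l,np.round(d['at'],3),round(d['confidence'],2),np.round(proj(p,T,f,d['at'])))
E
```

```text
{'clock': np.float64(0.0), 'q': array([ 1.037,  0.528,  1.434,  0.   ,  1.181, -0.179]), 'qd': array([-0.   , -0.   , -0.   ,  0.   , -0.   , -0.001]), 'joint_efforts': array([ 2.0000e-03, -4.4236e+01, -1.7802e+01, -0.0000e+00,  9.0000e-03,
       -0.0000e+00]), 'eef_pos': array([0.217, 0.585, 0.252]), 'eef_rot': array([-5.540e-01, -3.092e+00,  3.000e-03]), 'wrist_force': array([-0.255, -1.269,  0.434]), 'wrist_torque': array([-0.05 ,  0.025,  0.005]), 'gripper_force': np.float64(0.0), 'grip_width': np.float64(0.086)}
scene [-2.19994173 -1.42728342  0.4197045 ] [ 1.32170832 -0.28562451  1.49480745] 487.9387877849699
press [0.274 0.293 0.014] 0.86 [281. 146.]
press [0.596 0.343 0.009] 0.83 [332. 207.]
press [0.376 0.476 0.009] 0.61 [335. 151.]
press [0.558 0.524 0.012] 0.58 [370. 181.]
press_grip [0.598 0.348 0.011] 0.83 [334. 206.]
press_grip [0.376 0.474 0.013] 0.83 [334. 150.]
press_grip [0.275 0.294 0.006] 0.68 [281. 147.]
press_grip [0.56  0.522 0.011] 0.61 [370. 182.]
press_grip [0.653 0.007 0.031] 0.16 [253. 251.]
rack [0.658 0.007 0.035] 0.62 [253. 252.]
lever [ 0.569 -0.072  
[... 826 characters left out ...]
8. 265.]
press_grip [0.554 0.53  0.008] 0.68 [107. 174.]
press_grip [0.37  0.476 0.009] 0.65 [122. 232.]
rack [0.64  0.016 0.035] 0.85 [270. 149.]
rack [ 0.563 -0.068  0.043] 0.39 [297. 173.]
lever [ 0.566 -0.064  0.044] 0.66 [295. 172.]
lever_pin [ 0.567 -0.072  0.047] 0.52 [298. 172.]
jar [ 0.445 -0.097  0.081] 0.77 [307. 210.]
jar [ 0.644 -0.309  0.075] 0.49 [375. 147.]
mill [0.482 0.099 0.093] 0.51 [242. 196.]
canister [ 0.457 -0.363  0.097] 0.85 [396. 207.]
canister [ 0.648 -0.308  0.071] 0.53 [375. 146.]
bowl [0.47  0.318 0.024] 0.64 [173. 201.]
spice_box [ 0.647 -0.311  0.072] 0.7 [376. 146.]
spice_box [0.637 0.013 0.031] 0.66 [271. 150.]
spice_box [0.587 0.349 0.007] 0.62 [165. 165.]
```

View pics/top1.png

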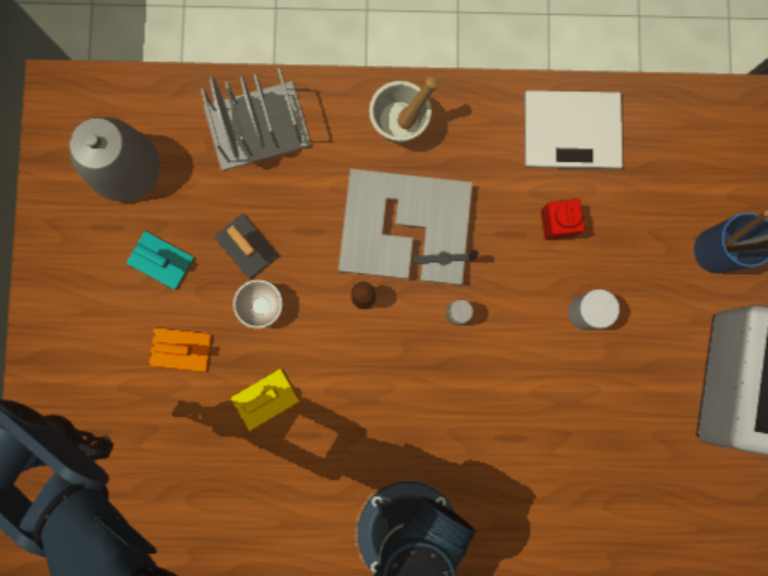

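View pics/scene1.png

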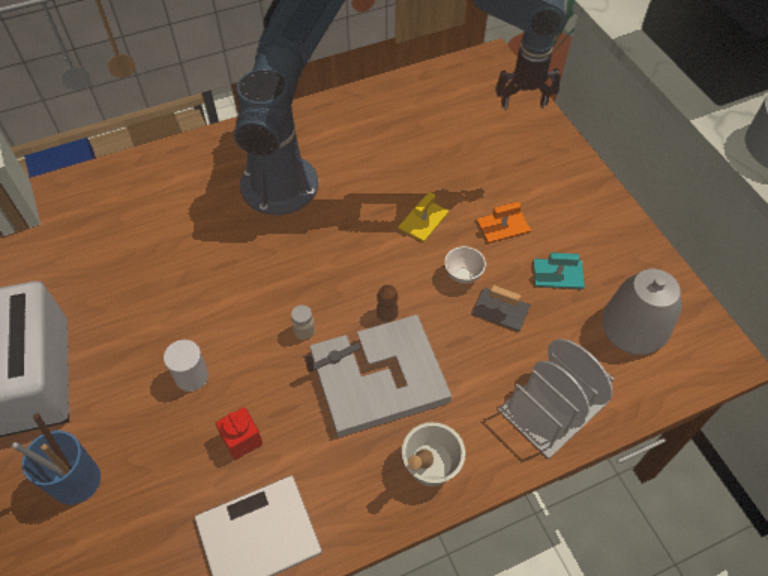

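The top view (enlarged pixels) shows four press-shaped things:
- dark steel with a pale wooden grip at (245,245)
- turquoise at (160,260)
- orange at (181,350)
- yellow at (265,400)

By the description I choose the dark one. The rack is at (405,228), its lever is shut with the pin at (473,256), the mill is at (363,294) and the jar at (460,312).

```bash
cat > fit.py <<'E'
from h import *
def rect(Q):
    c,s,a=cv2.minAreaRect((Q[:,:2]*1000).astype(np.float32)); return np.round(c,1),np.round(s,1),round(a,2)
for n in ['top','scene']:
    p,P,T,f=cam(n)
    if n=='top': save('crop1.png',p['frame'][130:200,130:330],4)
    z=P[...,2]
    def box(x0,x1,y0,y1,z0,z1): 
        return P[(P[...,0]>x0)&(P[...,0]<x1)&(P[...,1]>y0)&(P[...,1]<y1)&(z>z0)&(z<z1)]
    Q=box(.5,.8,-.16,.2,.027,.0365);Q=Q; print(n,'rack',len(Q),rect(Q),np.median(Q[:,2]))
    Q=box(.5,.68,.27,.43,.07,.09);print('grip',len(Q),rect(Q),np.median(Q[:,2]),Q.mean(0))
    Q=box(.5,.68,.27,.43,.006,.09);print('press',len(Q),rect(Q))
    Q=box(.5,.68,-.2,-.07,.07,.1);print('pin',len(Q),Q.mean(0) if len(Q) else 0,np.median(Q[:,2]) if len(Q) else 0)
    for nm,b in dict(mill=(.43,.56,.04,.14),jar=(.4,.5,-.15,-.05),bowl=(.38,.53,.26,.39)).items():
        Q=box(*b,.03,.12);print(nm,len(Q),rect(Q),np.nanmax(Q[:,2]))
E
python3 fit.py
```

```text
top rack 3681 (array([635.6,   6.4]), array([274.2, 221.5]), 84.58) 0.03292637297868839
grip 148 (array([591.3, 351.6]), array([69.1, 20. ]), 41.3) 0.07996402579632167 [0.59102722 0.35133772 0.07933069]
press 993 (array([589.9, 350.1]), array([156.3, 179. ]), 89.55)
pin 23 [ 0.57115213 -0.12394429  0.08386218] 0.0844820844548897
mill 466 (array([511.4,  90.4]), array([95.6, 97.4]), 0.93) 0.10584766105859233
jar 234 (array([453.7, -97.9]), array([47.9, 47.5]), 45.72) 0.09027199205333947
bowl 321 (array([463.8, 315.5]), array([96.8, 96.9]), 45.01) 0.06404979081762452
scene rack 3159 (array([619.9,  13.5]), array([260.7, 258.2]), 84.52) 0.03298239659101232
grip 114 (array([594.7, 349.8]), array([67.5, 24.7]), 41.92) 0.07861907961870063 [0.59500588 0.3482061  0.07839386]
press 734 (array([589.3, 348.8]), array([154.1, 178.4]), 89.77)
pin 23 [ 0.57461215 -0.12762953  0.08137556] 0.08196617573052567
mill 387 (array([515. ,  89.3]), array([90. , 96.5]), 0.15) 0.10447487044777493
jar 245 (array([ 459.2, -102.1]), array([49.1, 50.4]), 35.45) 0.08775605775699269
bowl 274 (array([467.1, 313.7]), array([ 95.8, 101.7]), 36.6) 0.06207956285070049
```

View pics/crop1.png

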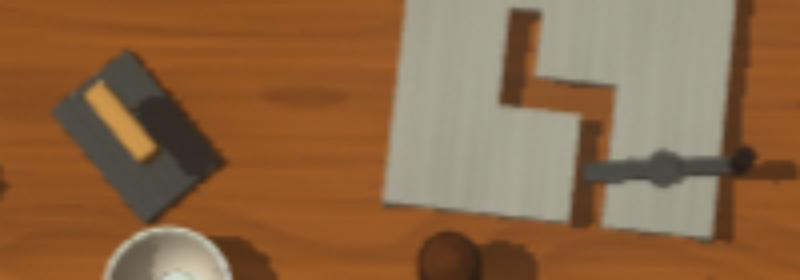

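The crop confirms it: dark base at about (140,135) with the wooden grip at (122,120). The slot and lever show clearly. Next I measure the rack more precisely with the wrist camera.

```bash
cat >> h.py <<'E'
def plan(x,y,z,yaw=None):
    """turn first (deg about world z, tool y axis to yaw), then shift in tool units"""
    s=r.observe();M=R.from_rotvec(s['eef_rot']).as_matrix()
    cur=np.degrees(np.arctan2(M[1,1],M[0,1])); t=0
    if yaw is not None: t=(yaw-cur+180)%360-180
    tilt=np.degrees(np.arccos(-M[2,2]))
    a=np.radians(cur+t); Y=np.array([np.cos(a),np.sin(a),0]);Z=np.array([0,0,-1.]);X=np.cross(Y,Z)
    d=np.array([x,y,z])-s['eef_pos']
    print('yaw',round(cur,1),'tilt',round(tilt,2),'wz units',round(-t/10,2),'then d units',np.round(np.array([X@d,Y@d,Z@d])/.05,2),'pos',np.round(s['eef_pos'],4),'t',s['clock'])
E
python3 - <<'E'
from h import *
plan(.5,.03,.38,-5.5)
print(np.round(r.read_camera('wrist')['tool_from_camera'],3), r.read_camera('wrist')['vertical_fov'])
E
```

```text
yaw 69.7 tilt 0.0 wz units 7.52 then d units [-10.53   6.7   -2.53] pos [0.2171 0.5861 0.2533] t 1.2
[[-0.001 -0.948 -0.317  0.082]
 [ 1.    -0.001  0.001 -0.002]
 [-0.001 -0.317  0.948 -0.12 ]
 [ 0.     0.     0.     1.   ]] 63.34373457914861
```

Run:
```python
from h import *
plan(.58,.03,.38,-5.5)
```

```text
yaw 69.7 tilt 0.0 wz units 7.52 then d units [-10.37   8.29  -2.53] pos [0.2171 0.5861 0.2533] t 1.3
```

Emit:
apply_moves(
  moves=[
    {"dz": -0.8,"wz": 1},
    {"dz": -0.8,"wz": 1},
    {"dz": -0.9,"wz": 1},
    {"wz": 1},
    {"wz": 1},
    {"wz": 1},
    {"wz": 1},
    {"wz": 0.52},
  ],
  gripper=-0.2,
)

```text
invalid input
```

Emit:
apply_moves(
  moves=[
    {"dx": 0,"dy": 0,"dz": -0.8,"wx": 0,"wy": 0,"wz": 1},
    {"dx": 0,"dy": 0,"dz": -0.8,"wx": 0,"wy": 0,"wz": 1},
    {"dx": 0,"dy": 0,"dz": -0.9,"wx": 0,"wy": 0,"wz": 1},
    {"dx": 0,"dy": 0,"dz": 0,"wx": 0,"wy": 0,"wz": 1},
    {"dx": 0,"dy": 0,"dz": 0,"wx": 0,"wy": 0,"wz": 1},
    {"dx": 0,"dy": 0,"dz": 0,"wx": 0,"wy": 0,"wz": 1},
    {"dx": 0,"dy": 0,"dz": 0,"wx": 0,"wy": 0,"wz": 1},
    {"dx": 0,"dy": 0,"dz": 0,"wx": 0,"wy": 0,"wz": 0.5},
  ],
  gripper=-0.2,
  force=20,
)

```text
clock: 2.3
eef_pos: [0.2171, 0.586, 0.3783]
eef_rot: [2.326, 2.112, -0.0]
wrist_force: [0.4, -0.0, 0.2]
grip_width: 0.0339
gripper_force: 0.0
```

Emit:
apply_moves(
  moves=[
    {"dx": -0.94,"dy": 0.75,"dz": 0,"wx": 0,"wy": 0,"wz": 0},
    {"dx": -0.94,"dy": 0.75,"dz": 0,"wx": 0,"wy": 0,"wz": 0},
    {"dx": -0.94,"dy": 0.75,"dz": 0,"wx": 0,"wy": 0,"wz": 0},
    {"dx": -0.94,"dy": 0.75,"dz": 0,"wx": 0,"wy": 0,"wz": 0},
    {"dx": -0.94,"dy": 0.75,"dz": 0,"wx": 0,"wy": 0,"wz": 0},
    {"dx": -0.94,"dy": 0.75,"dz": 0,"wx": 0,"wy": 0,"wz": 0},
    {"dx": -0.94,"dy": 0.75,"dz": 0,"wx": 0,"wy": 0,"wz": 0},
    {"dx": -0.94,"dy": 0.75,"dz": 0,"wx": 0,"wy": 0,"wz": 0},
    {"dx": -0.94,"dy": 0.75,"dz": 0,"wx": 0,"wy": 0,"wz": 0},
    {"dx": -0.94,"dy": 0.75,"dz": 0,"wx": 0,"wy": 0,"wz": 0},
    {"dx": -0.94,"dy": 0.75,"dz": 0,"wx": 0,"wy": 0,"wz": 0},
    {"dx": 0,"dy": 0,"dz": 0,"wx": 0,"wy": 0,"wz": 0},
  ],
)

```text
clock: 3.8
eef_pos: [0.582, 0.029, 0.3777]
eef_rot: [2.327, 2.108, -0.0]
wrist_force: [-0.9, 0.7, 0.3]
grip_width: 0.0342
gripper_force: 0.0
```

```bash
cat > rackfit.py <<'E'
from h import *
from scipy.optimize import minimize
from scipy.ndimage import distance_transform_edt as edt, gaussian_filter
# template (1mm) of plate with slot, rack frame x in -160..160, y -180..180
m=np.zeros((320,360));m[50:270,50:310]=1
def hole(x0,x1,y0,y1): m[x0+160:x1+160,y0+180:y1+180]=0
hole(-110,3,-43,-17);hole(-23,3,-43,48);hole(-23,60,22,48)
m=gaussian_filter(m,2)
from scipy.ndimage import map_coordinates
def fit(P,mask_extra=None):
    z=P[...,2];b=(np.abs(P[...,0]-.635)<.16)&(np.abs(P[...,1]-.006)<.18)&(z<.09)
    Q=P[b];lab=(Q[:,2]>.026).astype(float)
    k=(Q[:,2]<.037)|(Q[:,2]>1)  # lever/pin points dropped
    # also drop wall-side points (z between .008 and .026)
    k&=(Q[:,2]<.008)|(Q[:,2]>.026)
    Q,lab=Q[k],lab[k]
    def cost(v):
        c,s=np.cos(v[2]),np.sin(v[2]);d=(Q[:,:2]*1000-v[:2])
        X=d@np.array([[c,-s],[s,c]])
        return np.mean((map_coordinates(m,[X[:,0]+159.5,X[:,1]+179.5],order=1)-lab)**2)
    best=min((minimize(cost,[x,y,a],method='Nelder-Mead',options=dict(initial_simplex=np.array([[x,y,a],[x+8,y,a],[x,y+8,a],[x,y,a+.04]]))) for x in(628,640) for y in(0,12) for a in(-.12,-.06)),key=lambda o:o.fun)
    return best.x,best.fun,np.median(Q[lab>0][:,2])
if __name__=='__main__':
    for n in ['wrist','top','scene']:
        p,P,T,f=cam(n)
        v,e,zz=fit(P);print(n,np.round(v,3),np.degrees(v[2]).round(2),round(e,4),zz)
        z=P[...,2];Q=P[(P[...,0]>.5)&(P[...,0]<.68)&(P[...,1]>-.2)&(P[...,1]<-.09)&(z>.078)&(z<.1)]
        if len(Q): print('pin',len(Q),(Q.min(0)+Q.max(0))/2)
        if n=='wrist': save('w1.png',p['frame'])
E
python3 rackfit.py
```

```text
wrist [ 6.35414e+02  1.11590e+01 -9.50000e-02] -5.45 0.0173 0.0336036977512722
pin 89 [ 0.57138548 -0.12671443  0.08229775]
top [ 6.38144e+02  1.29610e+01 -9.40000e-02] -5.4 0.0086 0.03313630193092354
pin 21 [ 0.57208993 -0.12388393  0.08386897]
scene [ 6.35901e+02  1.28220e+01 -9.70000e-02] -5.57 0.0326 0.033054628206396486
pin 19 [ 0.57490576 -0.12787457  0.08402056]
```

View pics/w1.png

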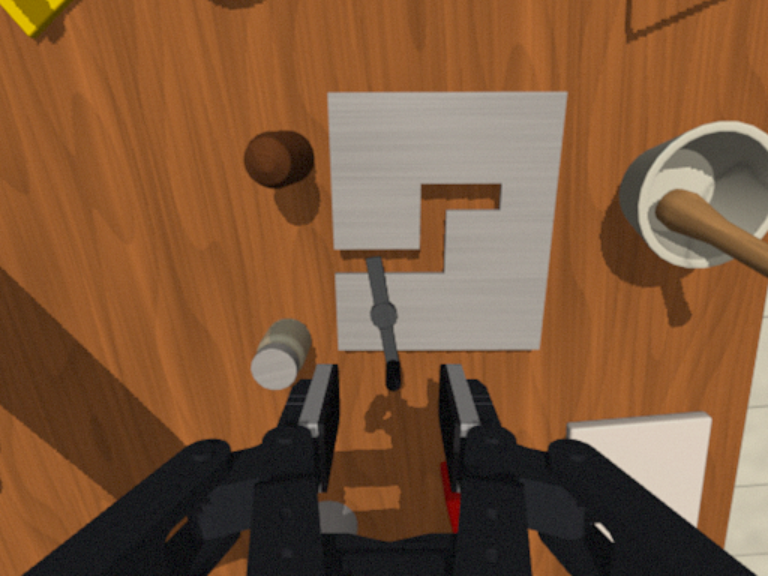

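The wrist view shows the rack upright in the frame, the lever pin at (393,375) and the nose at (375,260), so the lever is about 0.15 rad open. Jar at (280,350), mill at (275,160). Next I go to the pin.

Run:
```python
from h import *
plan(.5715,-.1262,.072,3.1)
```

```text
yaw -5.3 tilt 0.08 wz units -0.84 then d units [-3.18 -0.33  6.12] pos [0.5792 0.0334 0.3781] t 3.95
```

Emit:
apply_moves(
  moves=[
    {"dx": 0,"dy": 0,"dz": 0,"wx": 0,"wy": 0,"wz": -0.84},
    {"dx": 0,"dy": 0,"dz": 0,"wx": 0,"wy": 0,"wz": 0},
    {"dx": 0,"dy": 0,"dz": 0,"wx": 0,"wy": 0,"wz": 0},
    {"dx": 0,"dy": 0,"dz": 0,"wx": 0,"wy": 0,"wz": 0},
  ],
)

```text
clock: 4.45
eef_pos: [0.5796, 0.0335, 0.3785]
eef_rot: [2.161, 2.28, 0.0]
wrist_force: [-0.3, -0.5, 0.2]
grip_width: 0.0339
gripper_force: 0.0
```

```bash
sed -i 's/w1.png/w2.png/' rackfit.py; python3 rackfit.py
python3 - <<'E'
from h import *
plan(.5715,-.1262,.072,3.1)
E
```

```text
wrist [ 6.35564e+02  1.11320e+01 -9.40000e-02] -5.39 0.0184 0.033615790056481076
pin 89 [ 0.57125869 -0.12664881  0.08226762]
top [ 6.37796e+02  1.31170e+01 -9.50000e-02] -5.45 0.0083 0.03311702823395257
pin 20 [ 0.57238374 -0.12401093  0.08335029]
scene [ 6.35679e+02  1.29990e+01 -9.80000e-02] -5.59 0.0332 0.0330885824757704
pin 20 [ 0.5745578  -0.1273337   0.08558979]
yaw 3.1 tilt 0.0 wz units -0.0 then d units [-3.17 -0.34  6.13] pos [0.5797 0.0331 0.3783] t 4.6
```

Emit:
apply_moves(
  moves=[
    {"dx": -0.8,"dy": -0.08,"dz": 0.5,"wx": 0,"wy": 0,"wz": 0},
    {"dx": -0.8,"dy": -0.08,"dz": 0.7,"wx": 0,"wy": 0,"wz": 0},
    {"dx": -0.8,"dy": -0.08,"dz": 0.8,"wx": 0,"wy": 0,"wz": 0},
    {"dx": -0.78,"dy": -0.09,"dz": 0.6,"wx": 0,"wy": 0,"wz": 0},
    {"dx": 0,"dy": 0,"dz": 0.5,"wx": 0,"wy": 0,"wz": 0},
    {"dx": 0,"dy": 0,"dz": 0,"wx": 0,"wy": 0,"wz": 0},
    {"dx": 0,"dy": 0,"dz": 0.5,"wx": 0,"wy": 0,"wz": 0},
    {"dx": 0,"dy": 0,"dz": 0.7,"wx": 0,"wy": 0,"wz": 0},
    {"dx": 0,"dy": 0,"dz": 0.7,"wx": 0,"wy": 0,"wz": 0},
    {"dx": 0,"dy": 0,"dz": 0.7,"wx": 0,"wy": 0,"wz": 0},
    {"dx": 0,"dy": 0,"dz": 0.4,"wx": 0,"wy": 0,"wz": 0},
    {"dx": 0,"dy": 0,"dz": 0,"wx": 0,"wy": 0,"wz": 0},
  ],
)

```text
clock: 6.1
eef_pos: [0.5719, -0.1261, 0.0731]
eef_rot: [-2.159, -2.28, 0.001]
wrist_force: [-0.6, 0.4, -0.1]
grip_width: 0.0342
gripper_force: 0.0
```

Emit:
apply_moves(
  moves=[
    {"dx": 0,"dy": 0,"dz": 0,"wx": 0,"wy": 0,"wz": 0},
    {"dx": 0,"dy": 0,"dz": 0,"wx": 0,"wy": 0,"wz": 0},
    {"dx": 0,"dy": 0,"dz": 0,"wx": 0,"wy": 0,"wz": 0},
  ],
  gripper=-0.45,
)

```text
clock: 6.48
eef_pos: [0.5724, -0.1268, 0.0744]
eef_rot: [2.16, 2.279, 0.001]
wrist_force: [0.6, -0.5, -0.3]
grip_width: 0.0233
gripper_force: 0.0
```

Emit:
apply_moves(
  moves=[
    {"dx": 0.01,"dy": 0.15,"dz": 0,"wx": 0,"wy": 0,"wz": -0.7},
    {"dx": 0.01,"dy": 0.15,"dz": 0,"wx": 0,"wy": 0,"wz": -0.7},
    {"dx": 0.01,"dy": 0.145,"dz": 0,"wx": 0,"wy": 0,"wz": -0.7},
    {"dx": 0.01,"dy": 0.145,"dz": 0,"wx": 0,"wy": 0,"wz": -0.7},
    {"dx": 0.01,"dy": 0.145,"dz": 0,"wx": 0,"wy": 0,"wz": -0.7},
    {"dx": 0,"dy": 0,"dz": 0,"wx": 0,"wy": 0,"wz": 0},
  ],
)

```text
clock: 7.22
eef_pos: [0.6053, -0.1137, 0.0737]
eef_rot: [-1.377, -2.823, 0.001]
wrist_force: [-2.4, -0.9, 1.7]
grip_width: 0.0236
gripper_force: 0.8
```

```bash
cat > lev.py <<'E'
from h import *
import sys
th=float(sys.argv[1]);lead=float(sys.argv[2]);z=float(sys.argv[3])
a0=np.radians(-5.45);t=np.radians(th)
q=np.array([-60+60*np.sin(t)+lead*np.cos(t),-85-60*np.cos(t)+lead*np.sin(t)])
c,s=np.cos(a0),np.sin(a0);w=np.array([636,12])+np.array([[c,-s],[s,c]])@q
print(w);plan(w[0]/1e3,w[1]/1e3,z,th-5.45);o=r.observe();print(o['wrist_force'],o['wrist_torque'])
E
python3 lev.py 43.6 0 .074
```

```text
[ 605.26152372 -114.10090542]
yaw 38.0 tilt 0.04 wz units -0.01 then d units [-0.01 -0.01 -0.01] pos [ 0.6053 -0.1137  0.0737] t 7.225
[-2.40874812 -0.9387199   1.68447797] [-0.14774998  0.31960382 -0.05541253]
```

On track along the arc.

Emit:
apply_moves(
  moves=[
    {"dx": 0.01,"dy": 0.145,"dz": 0,"wx": 0,"wy": 0,"wz": -0.7},
    {"dx": 0.01,"dy": 0.145,"dz": 0,"wx": 0,"wy": 0,"wz": -0.7},
    {"dx": 0.01,"dy": 0.145,"dz": 0,"wx": 0,"wy": 0,"wz": -0.7},
    {"dx": 0.01,"dy": 0.145,"dz": 0,"wx": 0,"wy": 0,"wz": -0.7},
    {"dx": 0.01,"dy": 0.145,"dz": 0,"wx": 0,"wy": 0,"wz": -0.7},
    {"dx": 0,"dy": 0.1,"dz": 0,"wx": 0,"wy": 0,"wz": -0.4},
    {"dx": 0,"dy": 0,"dz": 0,"wx": 0,"wy": 0,"wz": 0},
    {"dx": 0,"dy": 0,"dz": 0,"wx": 0,"wy": 0,"wz": 0},
  ],
)

```text
clock: 8.22
eef_pos: [0.6273, -0.0797, 0.0735]
eef_rot: [0.357, 3.121, -0.0]
wrist_force: [-0.7, -1.1, 1.3]
grip_width: 0.0233
gripper_force: 0.8
```

```bash
python3 lev.py 83 4 .074
```

```text
[627.64960258 -75.9464451 ]
yaw 76.9 tilt 0.03 wz units -0.06 then d units [ 0.01  0.07 -0.01] pos [ 0.6273 -0.0797  0.0735] t 8.225
[-0.70500105 -1.05611701  1.29359611] [-0.26578537  0.16263464 -0.00706323]
```

Emit:
apply_moves(
  moves=[
    {"dx": 0,"dy": 0.05,"dz": 0,"wx": 0,"wy": 0,"wz": 0},
    {"dx": 0,"dy": 0.05,"dz": 0,"wx": 0,"wy": 0,"wz": 0},
    {"dx": 0,"dy": 0,"dz": 0,"wx": 0,"wy": 0,"wz": 0},
  ],
)

```text
clock: 8.6
eef_pos: [0.6291, -0.0748, 0.0735]
eef_rot: [0.353, 3.12, -0.001]
wrist_force: [0.5, -5.0, -0.1]
grip_width: 0.0234
gripper_force: 2.0
```

Emit:
apply_moves(
  moves=[
    {"dx": 0,"dy": -0.09,"dz": 0,"wx": 0,"wy": 0,"wz": 0},
    {"dx": 0,"dy": 0,"dz": -0.5,"wx": 0,"wy": 0,"wz": 0},
    {"dx": 0,"dy": 0,"dz": -1,"wx": 0,"wy": 0,"wz": 0},
    {"dx": 0,"dy": 0,"dz": -1,"wx": 0,"wy": 0,"wz": 0},
    {"dx": 0,"dy": 0,"dz": -1,"wx": 0,"wy": 0,"wz": 0},
    {"dx": 0,"dy": 0,"dz": -1,"wx": 0,"wy": 0,"wz": 0},
  ],
)

```text
clock: 9.35
eef_pos: [0.6267, -0.0778, 0.2996]
eef_rot: [-0.353, -3.12, -0.003]
wrist_force: [0.3, -0.4, -0.0]
grip_width: 0.0237
gripper_force: 0.0
```

```bash
python3 fit.py | egrep 'top|scene|grip|pin'
python3 - <<'E'
from h import *
plan(.591,.26,.30,131.5)
plan(.591,.26,.30,77)
E
```

```text
top rack 2520 (array([636.1,  14.3]), array([259. , 221.6]), 84.43) 0.032943961823572065
grip 145 (array([591.7, 352. ]), array([68.9, 19.8]), 41.71) 0.07934070257690595 [0.59116106 0.35159582 0.0795546 ]
pin 0 0 0
yaw 77.1 tilt 0.74 wz units -5.44 then d units [-3.9   5.59  0.15] pos [ 0.6303 -0.0787  0.3076] t 9.4
yaw 77.1 tilt 0.74 wz units 0.01 then d units [2.29 6.42 0.15] pos [ 0.6303 -0.0787  0.3076] t 9.4Traceback (most recent call last):
  File "fit.py", line 15, in <module>
    Q=box(*b,.03,.12);print(nm,len(Q),rect(Q),np.nanmax(Q[:,2]))
                                              ~~~~~~~~~^^^^^^^^
    res = np.fmax.reduce(a, axis=axis, out=out, **kwargs)
ValueError: zero-size array to reduction operation fmax which has no identity
```

Emit:
apply_moves(
  moves=[
    {"dx": 0,"dy": 0,"dz": 0,"wx": 0,"wy": 0,"wz": -1},
    {"dx": 0,"dy": 0,"dz": 0,"wx": 0,"wy": 0,"wz": -1},
    {"dx": 0,"dy": 0,"dz": 0,"wx": 0,"wy": 0,"wz": -1},
    {"dx": 0,"dy": 0,"dz": 0,"wx": 0,"wy": 0,"wz": -1},
    {"dx": 0,"dy": 0,"dz": 0,"wx": 0,"wy": 0,"wz": -1},
    {"dx": 0,"dy": 0,"dz": 0,"wx": 0,"wy": 0,"wz": -0.44},
  ],
  gripper=0.2,
)

```text
clock: 10.15
eef_pos: [0.6268, -0.0779, 0.2976]
eef_rot: [1.117, -2.936, -0.004]
wrist_force: [0.5, -0.8, 0.0]
grip_width: 0.0512
gripper_force: 0.0
```

Run:
```python
from h import *
plan(.57,.33,.30,131.5)
```

```text
yaw 131.7 tilt 0.14 wz units 0.02 then d units [-4.55  6.86 -0.05] pos [ 0.6268 -0.0779  0.2976] t 10.15
```

Emit:
apply_moves(
  moves=[
    {"dx": -0.57,"dy": 0.86,"dz": 0,"wx": 0,"wy": 0,"wz": 0},
    {"dx": -0.57,"dy": 0.86,"dz": 0,"wx": 0,"wy": 0,"wz": 0},
    {"dx": -0.57,"dy": 0.86,"dz": 0,"wx": 0,"wy": 0,"wz": 0},
    {"dx": -0.57,"dy": 0.86,"dz": 0,"wx": 0,"wy": 0,"wz": 0},
    {"dx": -0.57,"dy": 0.86,"dz": 0,"wx": 0,"wy": 0,"wz": 0},
    {"dx": -0.57,"dy": 0.86,"dz": 0,"wx": 0,"wy": 0,"wz": 0},
    {"dx": -0.57,"dy": 0.86,"dz": 0,"wx": 0,"wy": 0,"wz": 0},
    {"dx": -0.57,"dy": 0.86,"dz": 0,"wx": 0,"wy": 0,"wz": 0},
    {"dx": 0,"dy": 0,"dz": 0,"wx": 0,"wy": 0,"wz": 0},
    {"dx": 0,"dy": 0,"dz": 0,"wx": 0,"wy": 0,"wz": 0},
    {"dx": 0,"dy": 0,"dz": 0,"wx": 0,"wy": 0,"wz": 0},
  ],
)

```text
clock: 11.52
eef_pos: [0.5704, 0.3287, 0.2981]
eef_rot: [1.11, -2.938, -0.0]
wrist_force: [0.0, 0.5, -1.2]
grip_width: 0.0513
gripper_force: 0.0
```

Run:
```python
from h import *
p,P,T,f=cam('wrist');save('w3.png',p['frame'],1)
z=P[...,2];b=(abs(P[...,0]-.59)<.08)&(abs(P[...,1]-.35)<.08)
for z0,z1 in((.07,.09),(.005,.016)):
    Q=P[b&(z>z0)&(z<z1)]; print(len(Q),cv2.minAreaRect((Q[:,:2]*1000).astype(np.float32)),np.median(Q[:,2]))
    u=np.linalg.svd(Q[:,:2]-Q[:,:2].mean(0),full_matrices=False)[2][0];print(np.degrees(np.arctan2(u[1],u[0])))
# lever check: rack from top
p,P,T,f=cam('top');z=P[...,2]
Q=P[(P[...,0]>.5)&(P[...,0]<.68)&(P[...,1]>-.15)&(P[...,1]<0)&(z>.07)&(z<.1)]
print('pin',len(Q),Q.mean(0))
plan(.5915,.351,.30,131.5)
```

```text
989 ((589.7376098632812, 351.3424072265625), (69.22296905517578, 19.281402587890625), 41.154476165771484) 0.07935595549730079
41.41616459323711
3997 ((590.3302612304688, 351.5652160644531), (119.82608795166016, 80.04437255859375), 41.05763626098633) 0.009726285401806756
40.65169799084129
pin 22 [ 0.62553635 -0.07782451  0.08439   ]
yaw 131.4 tilt 0.02 wz units -0.01 then d units [-0.61  0.06 -0.03] pos [0.5707 0.3286 0.2983] t 11.625
```

View pics/w3.png

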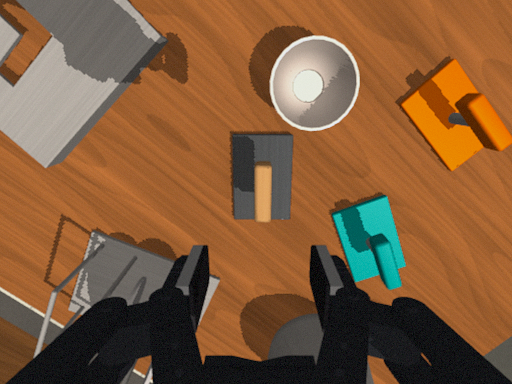

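Wrist view: the press lies at (262,178) between the bowl (315,83) and the dish rack (140,290), with the grip at (262,192). The press measures 120x80 mm and the lever is open at about 1.46 rad.

Run:
```python
from h import *
p,P,T,f=cam('scene');z=P[...,2]
d=np.hypot(P[...,0]-.59,P[...,1]-.3515)
for h in(.03,.06,.1,.15): print(h,[ (np.round(P[b][np.argmin(d[b])],3),round(d[b].min(),3)) for b in [(z>h)&(z<.22)&(d>.06)&(d<.3)] if b.any()])
a=np.radians(-5.5);M=np.array([[np.cos(a),-np.sin(a)],[np.sin(a),np.cos(a)]])
for n,q in dict(mill=(489,96),jar=(452,-99)).items(): print(n,M.T@(np.array(q)-[636,13]))
plan(.5901,.3515,.071,131.2)
for q in((-190,-30),(-110,-30),(-10,-30),(-10,35),(49,35)): print(q,M@np.array(q)+[636,13])
```

```text
0.03 [(array([0.517, 0.318, 0.055]), np.float64(0.081))]
0.06 [(array([0.517, 0.304, 0.063]), np.float64(0.087))]
0.1 [(array([0.764, 0.361, 0.101]), np.float64(0.175))]
0.15 [(array([0.782, 0.369, 0.15 ]), np.float64(0.193))]
mill [-154.27843862   68.52855884]
jar [-172.41817622 -129.11999268]
yaw 131.4 tilt 0.01 wz units 0.02 then d units [-0.59  0.09  4.55] pos [0.5708 0.3287 0.2984] t 11.675
(-190, -30) [443.99934973   1.34880703]
(-110, -30) [523.6310456   -6.31885317]
(-10, -30) [623.17066544 -15.90342843]
(-10, 35) [629.40063935  48.79732447]
(49, 35) [688.12901506  43.14242507]
```

Emit:
apply_moves(
  moves=[
    {"dx": -0.3,"dy": 0.04,"dz": 0.4,"wx": 0,"wy": 0,"wz": 0},
    {"dx": -0.29,"dy": 0.05,"dz": 0.8,"wx": 0,"wy": 0,"wz": 0},
    {"dx": 0,"dy": 0,"dz": 0.8,"wx": 0,"wy": 0,"wz": 0},
    {"dx": 0,"dy": 0,"dz": 0.8,"wx": 0,"wy": 0,"wz": 0},
    {"dx": 0,"dy": 0,"dz": 0.7,"wx": 0,"wy": 0,"wz": 0},
    {"dx": 0,"dy": 0,"dz": 0.6,"wx": 0,"wy": 0,"wz": 0},
    {"dx": 0,"dy": 0,"dz": 0.35,"wx": 0,"wy": 0,"wz": 0},
    {"dx": 0,"dy": 0,"dz": 0.1,"wx": 0,"wy": 0,"wz": 0},
    {"dx": 0,"dy": 0,"dz": 0,"wx": 0,"wy": 0,"wz": 0},
    {"dx": 0,"dy": 0,"dz": 0,"wx": 0,"wy": 0,"wz": 0},
  ],
)

```text
clock: 12.92
eef_pos: [0.5904, 0.3532, 0.0723]
eef_rot: [-1.111, 2.936, 0.0]
wrist_force: [-0.2, -0.3, 0.6]
grip_width: 0.0514
gripper_force: 0.0
```

Run:
```python
from h import *
plan(.5901,.3515,.070,131.2)
```

```text
yaw 131.5 tilt 0.16 wz units 0.03 then d units [ 0.03 -0.02  0.05] pos [0.5904 0.3532 0.0723] t 12.925
```

Emit:
apply_moves(
  moves=[
    {"dx": 0.03,"dy": 0,"dz": 0.03,"wx": 0,"wy": 0,"wz": 0},
    {"dx": 0,"dy": 0,"dz": 0,"wx": 0,"wy": 0,"wz": 0},
    {"dx": 0,"dy": 0,"dz": 0,"wx": 0,"wy": 0,"wz": 0},
    {"dx": 0,"dy": 0,"dz": 0,"wx": 0,"wy": 0,"wz": 0},
    {"dx": 0,"dy": 0,"dz": 0,"wx": 0,"wy": 0,"wz": 0},
    {"dx": 0,"dy": 0,"dz": 0,"wx": 0,"wy": 0,"wz": 0},
  ],
  gripper=-1,
  force=70,
)

```text
clock: 13.68
eef_pos: [0.5887, 0.3517, 0.0699]
eef_rot: [-1.112, 2.938, -0.001]
wrist_force: [1.0, -3.3, 6.2]
grip_width: 0.019
gripper_force: 72.3
```

Run:
```python
from h import *
plan(.44,.0,.25,84.5)
```

```text
yaw 131.5 tilt 0.04 wz units 4.7 then d units [ 2.29 -7.29 -3.6 ] pos [0.5887 0.3517 0.0699] t 13.675
```

Emit:
apply_moves(
  moves=[
    {"dx": 0,"dy": 0,"dz": -0.4,"wx": 0,"wy": 0,"wz": 0},
    {"dx": 0,"dy": 0,"dz": -0.8,"wx": 0,"wy": 0,"wz": 0},
    {"dx": 0,"dy": 0,"dz": -0.9,"wx": 0,"wy": 0,"wz": 0},
    {"dx": 0,"dy": 0,"dz": -0.9,"wx": 0,"wy": 0,"wz": 0},
    {"dx": 0,"dy": 0,"dz": 0,"wx": 0,"wy": 0,"wz": 0.9},
    {"dx": 0,"dy": 0,"dz": 0,"wx": 0,"wy": 0,"wz": 0.95},
    {"dx": 0,"dy": 0,"dz": 0,"wx": 0,"wy": 0,"wz": 0.95},
    {"dx": 0,"dy": 0,"dz": 0,"wx": 0,"wy": 0,"wz": 0.95},
    {"dx": 0,"dy": 0,"dz": 0,"wx": 0,"wy": 0,"wz": 0.95},
  ],
)

```text
clock: 14.8
eef_pos: [0.587, 0.352, 0.2185]
eef_rot: [-0.159, -3.135, 0.001]
wrist_force: [0.4, 0.2, -4.1]
grip_width: 0.0189
gripper_force: 70.8
```

Emit:
apply_moves(
  moves=[
    {"dx": 0.25,"dy": -0.8,"dz": 0,"wx": 0,"wy": 0,"wz": 0},
    {"dx": 0.25,"dy": -0.8,"dz": 0,"wx": 0,"wy": 0,"wz": 0},
    {"dx": 0.25,"dy": -0.8,"dz": 0,"wx": 0,"wy": 0,"wz": 0},
    {"dx": 0.25,"dy": -0.8,"dz": 0,"wx": 0,"wy": 0,"wz": 0},
    {"dx": 0.25,"dy": -0.8,"dz": 0,"wx": 0,"wy": 0,"wz": 0},
    {"dx": 0.25,"dy": -0.8,"dz": 0,"wx": 0,"wy": 0,"wz": 0},
    {"dx": 0.25,"dy": -0.8,"dz": 0,"wx": 0,"wy": 0,"wz": 0},
    {"dx": 0.25,"dy": -0.8,"dz": 0,"wx": 0,"wy": 0,"wz": 0},
    {"dx": 0.25,"dy": -0.8,"dz": 0,"wx": 0,"wy": 0,"wz": 0},
    {"dx": 0,"dy": 0,"dz": 0,"wx": 0,"wy": 0,"wz": 0},
    {"dx": 0,"dy": 0,"dz": 0,"wx": 0,"wy": 0,"wz": 0},
  ],
)

```text
clock: 16.18
eef_pos: [0.4418, 0.0048, 0.2195]
eef_rot: [0.153, 3.137, 0.001]
wrist_force: [-0.3, 0.1, -5.5]
grip_width: 0.019
gripper_force: 71.3
```

```bash
sed -i 's/w2.png/w4.png/' rackfit.py; python3 rackfit.py
python3 - <<'E'
from h import *
plan(.439,.0018,.20,84.5)
p,P,T,f=cam('wrist');Ti=R.from_rotvec(r.observe()['eef_rot']).as_matrix()
L=(P-r.observe()['eef_pos'])@Ti  # tool coords
b=(L[...,2]>.04)&(L[...,2]<.08)&(np.hypot(L[...,0],L[...,1])<.09);Q=L[b]
print('base in tool',len(Q),np.median(Q[:,2]),cv2.minAreaRect((Q[:,:2]*1000).astype(np.float32)))
p,P,T,f=cam('top');Q=P[(P[...,0]>.5)&(P[...,0]<.68)&(P[...,1]>-.15)&(P[...,1]<0)&(P[...,2]>.07)&(P[...,2]<.1)];print('pin',len(Q),Q.mean(0))
E
```

```text
wrist [ 6.34056e+02  1.30590e+01 -9.00000e-02] -5.15 0.0471 0.033693550035439446
top [ 6.38633e+02  1.29520e+01 -9.20000e-02] -5.27 0.0109 0.03315410146937059
scene [ 6.35697e+02  1.27200e+01 -9.50000e-02] -5.45 0.032 0.0330418559083967
yaw 84.6 tilt 0.02 wz units 0.01 then d units [ 0.05 -0.08  0.39] pos [0.442  0.0053 0.2194] t 16.325
base in tool 13297 0.06011596486341984 ((8.259063720703125, -1.9112167358398438), (99.12655639648438, 80.20513916015625), 0.09573576599359512)
pin 23 [ 0.62545239 -0.07799979  0.08270034]
```

View pics/w4.png

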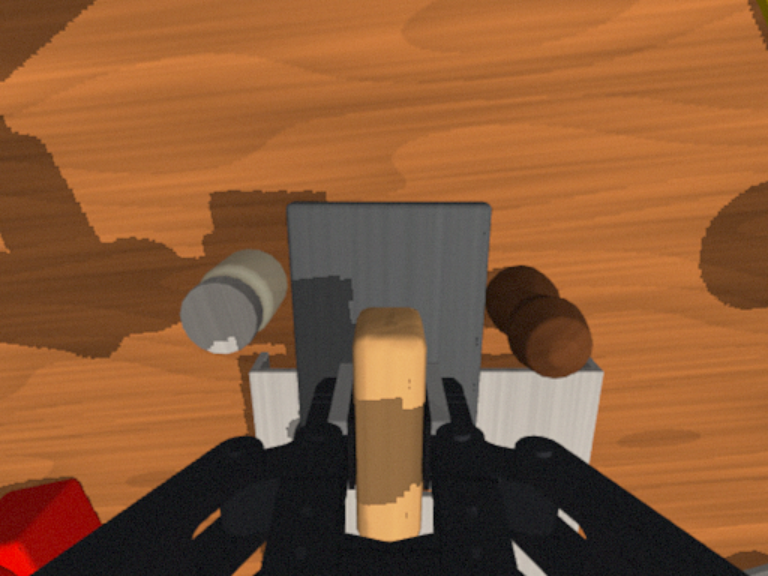

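Wrist view: the press is held square to the rack, its base at (390,310), with the jar (235,300) and the mill (540,320) clear on either side. Lowering in front of the mouth.

Emit:
apply_moves(
  moves=[
    {"dx": 0,"dy": -0.08,"dz": 0.4,"wx": 0,"wy": 0,"wz": 0},
    {"dx": 0,"dy": 0,"dz": 0.6,"wx": 0,"wy": 0,"wz": 0},
    {"dx": 0,"dy": 0,"dz": 0.6,"wx": 0,"wy": 0,"wz": 0},
    {"dx": 0,"dy": 0,"dz": 0.6,"wx": 0,"wy": 0,"wz": 0},
    {"dx": 0,"dy": 0,"dz": 0.4,"wx": 0,"wy": 0,"wz": 0},
    {"dx": 0,"dy": 0,"dz": 0.2,"wx": 0,"wy": 0,"wz": 0},
    {"dx": 0,"dy": 0,"dz": 0.08,"wx": 0,"wy": 0,"wz": 0},
    {"dx": 0,"dy": 0,"dz": 0,"wx": 0,"wy": 0,"wz": 0},
    {"dx": 0,"dy": 0,"dz": 0,"wx": 0,"wy": 0,"wz": 0},
  ],
)

```text
clock: 17.55
eef_pos: [0.4418, 0.0003, 0.0759]
eef_rot: [0.151, 3.136, -0.001]
wrist_force: [0.8, -0.1, -4.6]
grip_width: 0.0186
gripper_force: 71.1
```

```bash
cat > sl.py <<'E'
from h import *
import sys
a=np.radians(-5.4);M=np.array([[np.cos(a),-np.sin(a)],[np.sin(a),np.cos(a)]]);o=np.array([636,12.8])
s=r.observe();print('rack pos',M.T@(s['eef_pos'][:2]*1000-o),'F',M.T@s['wrist_force'][:2],s['wrist_force'][2])
for q in ((-110,-30),(-12,-30),(-12,35),(47,35)): print(q);w=(M@np.array(q)+o)/1000;plan(*w,.075,84.6)
E
python3 sl.py
```

```text
rack pos [-192.14820958  -30.72236967] F [ 0.83042868 -0.02739553] -4.580594175923752
(-110, -30)
yaw 84.5 tilt 0.09 wz units -0.01 then d units [-1.64  0.01  0.02] pos [4.418e-01 3.000e-04 7.590e-02] t 17.55
(-12, -30)
yaw 84.5 tilt 0.09 wz units -0.01 then d units [-3.6   0.01  0.02] pos [4.418e-01 3.000e-04 7.590e-02] t 17.55
(-12, 35)
yaw 84.5 tilt 0.09 wz units -0.01 then d units [-3.6   1.31  0.02] pos [4.418e-01 3.000e-04 7.590e-02] t 17.55
(47, 35)
yaw 84.5 tilt 0.09 wz units -0.01 then d units [-4.78  1.31  0.02] pos [4.418e-01 3.000e-04 7.590e-02] t 17.55
```

Emit:
apply_moves(
  moves=[
    {"dx": -0.2,"dy": 0,"dz": 0,"wx": 0,"wy": 0,"wz": 0},
    {"dx": -0.3,"dy": 0,"dz": 0,"wx": 0,"wy": 0,"wz": 0},
    {"dx": -0.3,"dy": 0,"dz": 0,"wx": 0,"wy": 0,"wz": 0},
    {"dx": -0.3,"dy": 0,"dz": 0,"wx": 0,"wy": 0,"wz": 0},
    {"dx": -0.3,"dy": 0,"dz": 0,"wx": 0,"wy": 0,"wz": 0},
    {"dx": -0.3,"dy": 0,"dz": 0,"wx": 0,"wy": 0,"wz": 0},
    {"dx": -0.3,"dy": 0,"dz": 0,"wx": 0,"wy": 0,"wz": 0},
    {"dx": 0,"dy": 0,"dz": 0,"wx": 0,"wy": 0,"wz": 0},
    {"dx": 0,"dy": 0,"dz": 0,"wx": 0,"wy": 0,"wz": 0},
  ],
)

```text
clock: 18.68
eef_pos: [0.5398, -0.009, 0.075]
eef_rot: [-0.151, -3.136, -0.001]
wrist_force: [-1.0, -0.2, -5.4]
grip_width: 0.0193
gripper_force: 71.3
```

```bash
python3 sl.py|head -1;python3 - <<'E'
from h import *
p,P,T,f=cam('wrist');save('w5.png',p['frame'],1.2)
E
```

```text
rack pos [-93.70207116 -30.75835435] F [-1.01581752 -0.2743917 ] -5.406949713496312
```

View pics/w5.png

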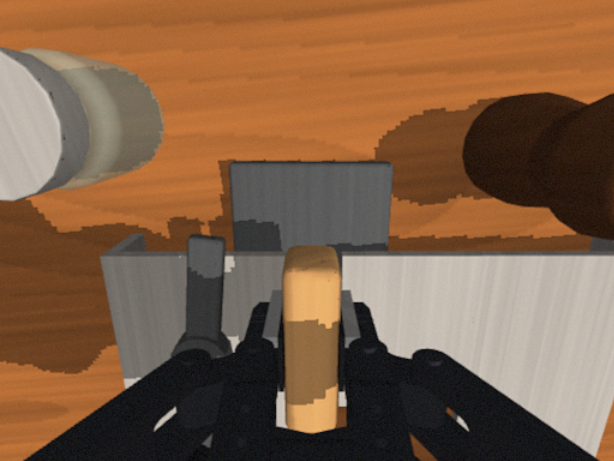

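The base is sliding in under the plate at (310,210), no contact. The lever nose is at (207,250), clear of the slot.

Emit:
apply_moves(
  moves=[
    {"dx": -0.2,"dy": 0,"dz": 0,"wx": 0,"wy": 0,"wz": 0},
    {"dx": -0.25,"dy": 0,"dz": 0,"wx": 0,"wy": 0,"wz": 0},
    {"dx": -0.25,"dy": 0,"dz": 0,"wx": 0,"wy": 0,"wz": 0},
    {"dx": -0.25,"dy": 0,"dz": 0,"wx": 0,"wy": 0,"wz": 0},
    {"dx": -0.25,"dy": 0,"dz": 0,"wx": 0,"wy": 0,"wz": 0},
    {"dx": -0.25,"dy": 0,"dz": 0,"wx": 0,"wy": 0,"wz": 0},
    {"dx": -0.18,"dy": 0,"dz": 0,"wx": 0,"wy": 0,"wz": 0},
    {"dx": 0,"dy": 0,"dz": 0,"wx": 0,"wy": 0,"wz": 0},
    {"dx": 0,"dy": 0,"dz": 0,"wx": 0,"wy": 0,"wz": 0},
  ],
)

```text
clock: 19.85
eef_pos: [0.6211, -0.0169, 0.0751]
eef_rot: [-0.151, -3.136, -0.0]
wrist_force: [0.0, -0.3, -4.7]
grip_width: 0.019
gripper_force: 71.3
```

```bash
python3 sl.py
```

```text
rack pos [-12.00881558 -30.97059183] F [ 0.02998805 -0.2669601 ] -4.701235793764125
(-110, -30)
yaw 84.5 tilt 0.1 wz units -0.01 then d units [1.96 0.02 0.  ] pos [ 0.6211 -0.0169  0.0751] t 19.85
(-12, -30)
yaw 84.5 tilt 0.1 wz units -0.01 then d units [-0.    0.02  0.  ] pos [ 0.6211 -0.0169  0.0751] t 19.85
(-12, 35)
yaw 84.5 tilt 0.1 wz units -0.01 then d units [-0.    1.32  0.  ] pos [ 0.6211 -0.0169  0.0751] t 19.85
(47, 35)
yaw 84.5 tilt 0.1 wz units -0.01 then d units [-1.18  1.32  0.  ] pos [ 0.6211 -0.0169  0.0751] t 19.85
```

Emit:
apply_moves(
  moves=[
    {"dx": 0,"dy": 0.17,"dz": 0,"wx": 0,"wy": 0,"wz": 0},
    {"dx": 0,"dy": 0.2,"dz": 0,"wx": 0,"wy": 0,"wz": 0},
    {"dx": 0,"dy": 0.2,"dz": 0,"wx": 0,"wy": 0,"wz": 0},
    {"dx": 0,"dy": 0.2,"dz": 0,"wx": 0,"wy": 0,"wz": 0},
    {"dx": 0,"dy": 0.2,"dz": 0,"wx": 0,"wy": 0,"wz": 0},
    {"dx": 0,"dy": 0.2,"dz": 0,"wx": 0,"wy": 0,"wz": 0},
    {"dx": 0,"dy": 0.15,"dz": 0,"wx": 0,"wy": 0,"wz": 0},
    {"dx": 0,"dy": 0,"dz": 0,"wx": 0,"wy": 0,"wz": 0},
    {"dx": 0,"dy": 0,"dz": 0,"wx": 0,"wy": 0,"wz": 0},
  ],
)

```text
clock: 20.98
eef_pos: [0.6283, 0.0484, 0.0753]
eef_rot: [-0.152, -3.138, 0.0]
wrist_force: [-0.4, 0.8, -4.8]
grip_width: 0.0188
gripper_force: 71.3
```

```bash
python3 sl.py|egrep -A1 'rack|47'
```

```text
rack pos [-11.0127038   34.68364188] F [-0.52475965  0.78465521] -4.762608731982405
(-110, -30)
--
(47, 35)
yaw 84.5 tilt 0.01 wz units -0.01 then d units [-1.16  0.01  0.01] pos [0.6283 0.0484 0.0753] t 20.975
```

Emit:
apply_moves(
  moves=[
    {"dx": -0.15,"dy": 0,"dz": 0,"wx": 0,"wy": 0,"wz": 0},
    {"dx": -0.2,"dy": 0,"dz": 0,"wx": 0,"wy": 0,"wz": 0},
    {"dx": -0.2,"dy": 0,"dz": 0,"wx": 0,"wy": 0,"wz": 0},
    {"dx": -0.2,"dy": 0,"dz": 0,"wx": 0,"wy": 0,"wz": 0},
    {"dx": -0.2,"dy": 0,"dz": 0,"wx": 0,"wy": 0,"wz": 0},
    {"dx": -0.12,"dy": 0,"dz": 0,"wx": 0,"wy": 0,"wz": 0},
    {"dx": -0.05,"dy": 0,"dz": 0,"wx": 0,"wy": 0,"wz": 0},
    {"dx": 0,"dy": 0,"dz": 0,"wx": 0,"wy": 0,"wz": 0},
    {"dx": 0,"dy": 0,"dz": 0,"wx": 0,"wy": 0,"wz": 0},
  ],
)

```text
clock: 22.1
eef_pos: [0.6804, 0.0436, 0.0742]
eef_rot: [-0.15, -3.129, -0.0]
wrist_force: [-5.5, 0.8, -2.3]
grip_width: 0.0187
gripper_force: 71.6
```

```bash
python3 sl.py|egrep -A1 'rack|47'
```

```text
rack pos [41.25207128 34.87301883] F [-5.50279523  0.25835469] -2.320019876052215
(-110, -30)
--
(47, 35)
yaw 84.5 tilt 0.54 wz units -0.01 then d units [-0.11  0.   -0.02] pos [0.6804 0.0436 0.0742] t 22.1
```

Contact at about 43 mm is consistent with the base reaching the back wall. Lowering it and letting go.

Emit:
apply_moves(
  moves=[
    {"dx": 0.08,"dy": 0,"dz": 0,"wx": 0,"wy": 0,"wz": 0},
    {"dx": 0,"dy": 0,"dz": 0.05,"wx": 0,"wy": 0,"wz": 0},
    {"dx": 0,"dy": 0,"dz": 0.05,"wx": 0,"wy": 0,"wz": 0},
    {"dx": 0,"dy": 0,"dz": 0,"wx": 0,"wy": 0,"wz": 0},
    {"dx": 0,"dy": 0,"dz": 0,"wx": 0,"wy": 0,"wz": 0},
  ],
)

```text
clock: 22.72
eef_pos: [0.6797, 0.0436, 0.0701]
eef_rot: [-0.151, -3.137, -0.0]
wrist_force: [-2.5, 0.7, -3.5]
grip_width: 0.0192
gripper_force: 71.4
```

```bash
python3 sl.py|egrep -A1 'rack|47'
```

```text
rack pos [40.64059547 34.81125613] F [-2.53247252  0.43662091] -3.450382148525265
(-110, -30)
--
(47, 35)
yaw 84.5 tilt 0.06 wz units -0.01 then d units [-0.13  0.   -0.1 ] pos [0.6797 0.0436 0.0701] t 22.725
```

Emit:
apply_moves(
  moves=[
    {"dx": 0,"dy": 0,"dz": 0,"wx": 0,"wy": 0,"wz": 0},
    {"dx": 0,"dy": 0,"dz": 0,"wx": 0,"wy": 0,"wz": 0},
    {"dx": 0,"dy": 0,"dz": 0,"wx": 0,"wy": 0,"wz": 0},
    {"dx": 0,"dy": 0,"dz": 0,"wx": 0,"wy": 0,"wz": 0},
    {"dx": 0,"dy": 0,"dz": -0.3,"wx": 0,"wy": 0,"wz": 0},
    {"dx": 0,"dy": 0,"dz": -0.7,"wx": 0,"wy": 0,"wz": 0},
    {"dx": 0.3,"dy": 0,"dz": -0.8,"wx": 0,"wy": 0,"wz": 0},
    {"dx": 0.7,"dy": 0,"dz": -0.8,"wx": 0,"wy": 0,"wz": 0},
    {"dx": 0.7,"dy": 0,"dz": -0.8,"wx": 0,"wy": 0,"wz": 0},
    {"dx": 0.3,"dy": 0,"dz": -0.6,"wx": 0,"wy": 0,"wz": 0},
    {"dx": 0,"dy": 0,"dz": 0,"wx": 0,"wy": 0,"wz": 0},
    {"dx": 0,"dy": 0,"dz": 0,"wx": 0,"wy": 0,"wz": 0},
  ],
  gripper=0,
)

```text
clock: 24.22
eef_pos: [0.5807, 0.0531, 0.2703]
eef_rot: [0.152, 3.137, -0.0]
wrist_force: [-0.0, -0.3, -0.1]
grip_width: 0.0428
gripper_force: 0.0
```

```bash
cat > chk.py <<'E'
from h import *
import rackfit
a=np.radians(-5.4);M=np.array([[np.cos(a),-np.sin(a)],[np.sin(a),np.cos(a)]]);o=np.array([636,12.8])
for n in ['wrist','top','scene']:
    p,P,T,f=cam(n);z=P[...,2]
    if n=='wrist': save('w6.png',p['frame'],1.2)
    v,e,_=rackfit.fit(P);print(n,np.round(v,3),round(e,4))
    Q=P[(z>.072)&(z<.09)&(abs(P[...,0]-.68)<.06)&(abs(P[...,1]-.043)<.05)]
    c=np.median(Q[:,2]);Rr=cv2.minAreaRect((Q[:,:2]*1000).astype(np.float32));print('grip',len(Q),c,Rr,'rack(nom)',M.T@(np.array(Rr[0])-o),'rack(this cam)',M.T@(np.array(Rr[0])-v[:2]))
    Q=P[(z>.075)&(z<.09)&(abs(P[...,0]-.6)<.06)&(P[...,1]<-.04)&(P[...,1]>-.15)];print('pin',len(Q),(Q.min(0)+Q.max(0))/2 if len(Q) else 0)
E
python3 chk.py; python3 lev.py 83 0 .074
```

```text
wrist [ 6.35481e+02  1.18290e+01 -9.60000e-02] 0.0205
grip 966 0.07929371212589315 ((680.9335327148438, 42.136199951171875), (19.659696578979492, 69.33898162841797), 84.01908111572266) rack(nom) [41.97333581 33.43462383] rack(this cam) [42.39839903 34.44999972]
pin 201 [ 0.62503003 -0.07897682  0.08073032]
top [ 6.3779e+02  1.3219e+01 -9.6000e-02] 0.0047
grip 0 nan ((0.0, 0.0), (0.0, 0.0), 0.0) rack(nom) [-631.97282308  -72.59608042] rack(this cam) [-633.71582781  -73.18191946]
pin 22 [ 0.62592695 -0.07750622  0.08343801]
scene [ 6.3601e+02  1.2469e+01 -9.7000e-02] 0.0316
grip 122 0.07929234033212551 ((684.1410522460938, 39.9990348815918), (20.501420974731445, 70.27389526367188), 84.73094177246094) rack(nom) [45.36774526 31.60879783] rack(this cam) [45.32688062 31.93738701]
pin 20 [ 0.62874305 -0.0801905   0.08158077]
[626.78725237 -79.85238316]
yaw 84.5 tilt 0.14 wz units 0.69 then d units [-1.48 -2.4   3.9 ] pos [0.5805 0.0531 0.2688] t 24.375
[-0.07882361  0.78746666 -0.06889861] [0.02345531 0.00353481 0.04108779]
  return _methods._mean(a, axis=axis, dtype=dtype,
  ret = ret.dtype.type(ret / rcount)
```

View pics/w6.png

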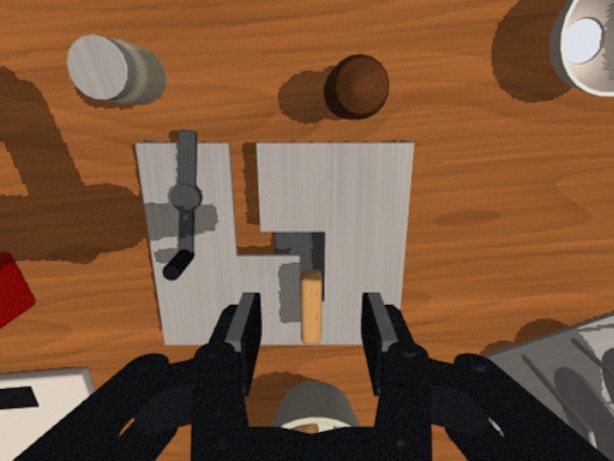

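The press is home at about (43,33) mm in the rack frame, flat, grip at (312,305). The lever is still open, with its pin at (178,265). Now I shut the lever.

Emit:
apply_moves(
  moves=[
    {"dx": 0,"dy": 0,"dz": 0,"wx": 0,"wy": 0,"wz": 0.69},
    {"dx": -0.36,"dy": -0.6,"dz": 0,"wx": 0,"wy": 0,"wz": 0},
    {"dx": -0.36,"dy": -0.6,"dz": 0,"wx": 0,"wy": 0,"wz": 0},
    {"dx": -0.36,"dy": -0.6,"dz": 0.2,"wx": 0,"wy": 0,"wz": 0},
    {"dx": -0.36,"dy": -0.58,"dz": 0.4,"wx": 0,"wy": 0,"wz": 0},
    {"dx": 0,"dy": 0,"dz": 0.6,"wx": 0,"wy": 0,"wz": 0},
    {"dx": 0,"dy": 0,"dz": 0.6,"wx": 0,"wy": 0,"wz": 0},
    {"dx": 0,"dy": 0,"dz": 0.6,"wx": 0,"wy": 0,"wz": 0},
    {"dx": 0,"dy": 0,"dz": 0,"wx": 0,"wy": 0,"wz": 0},
    {"dx": 0,"dy": 0,"dz": 0,"wx": 0,"wy": 0,"wz": 0},
  ],
  gripper=-0.2,
)

```text
clock: 25.62
eef_pos: [0.6258, -0.0787, 0.1504]
eef_rot: [0.34, 3.123, -0.0]
wrist_force: [0.1, -0.9, -0.3]
grip_width: 0.0339
gripper_force: 0.0
```

Run:
```python
from h import *
plan(.6255,-.0785,.074,77.5)
```

```text
yaw 77.6 tilt 0.02 wz units 0.01 then d units [0.01 0.   1.53] pos [ 0.6258 -0.0787  0.1504] t 25.625
```

Emit:
apply_moves(
  moves=[
    {"dx": 0,"dy": 0,"dz": 0.4,"wx": 0,"wy": 0,"wz": 0},
    {"dx": 0,"dy": 0,"dz": 0.5,"wx": 0,"wy": 0,"wz": 0},
    {"dx": 0,"dy": 0,"dz": 0.4,"wx": 0,"wy": 0,"wz": 0},
    {"dx": 0,"dy": 0,"dz": 0.23,"wx": 0,"wy": 0,"wz": 0},
    {"dx": 0,"dy": 0,"dz": 0,"wx": 0,"wy": 0,"wz": 0},
  ],
)

```text
clock: 26.25
eef_pos: [0.625, -0.0784, 0.0733]
eef_rot: [-0.34, -3.122, -0.0]
wrist_force: [0.6, 0.4, 0.1]
grip_width: 0.0342
gripper_force: 0.0
```

Emit:
apply_moves(
  moves=[
    {"dx": 0,"dy": 0,"dz": 0,"wx": 0,"wy": 0,"wz": 0},
    {"dx": 0,"dy": 0,"dz": 0,"wx": 0,"wy": 0,"wz": 0},
    {"dx": 0.01,"dy": -0.145,"dz": 0,"wx": 0,"wy": 0,"wz": 0.7},
    {"dx": 0.01,"dy": -0.145,"dz": 0,"wx": 0,"wy": 0,"wz": 0.7},
    {"dx": 0.01,"dy": -0.145,"dz": 0,"wx": 0,"wy": 0,"wz": 0.7},
    {"dx": 0.01,"dy": -0.145,"dz": 0,"wx": 0,"wy": 0,"wz": 0.7},
    {"dx": 0.01,"dy": -0.145,"dz": 0,"wx": 0,"wy": 0,"wz": 0.7},
    {"dx": 0.01,"dy": -0.145,"dz": 0,"wx": 0,"wy": 0,"wz": 0.7},
    {"dx": 0,"dy": 0,"dz": 0,"wx": 0,"wy": 0,"wz": 0},
  ],
  gripper=-0.45,
)

```text
clock: 27.38
eef_pos: [0.602, -0.114, 0.0746]
eef_rot: [1.435, 2.793, 0.001]
wrist_force: [0.2, 1.3, 1.2]
grip_width: 0.0236
gripper_force: 0.6
```

```bash
python3 lev.py 41 0 .074
```

```text
[ 603.08297255 -115.73363697]
yaw 35.6 tilt 0.1 wz units 0.01 then d units [-0.04 -0.    0.01] pos [ 0.602  -0.114   0.0746] t 27.375
[0.20574137 1.33191598 1.23037445] [ 0.20904482 -0.1487377   0.0340632 ]
```

Emit:
apply_moves(
  moves=[
    {"dx": 0,"dy": -0.145,"dz": 0,"wx": 0,"wy": 0,"wz": 0.7},
    {"dx": 0,"dy": -0.145,"dz": 0,"wx": 0,"wy": 0,"wz": 0.7},
    {"dx": 0,"dy": -0.145,"dz": 0,"wx": 0,"wy": 0,"wz": 0.7},
    {"dx": 0,"dy": -0.145,"dz": 0,"wx": 0,"wy": 0,"wz": 0.7},
    {"dx": 0,"dy": -0.145,"dz": 0,"wx": 0,"wy": 0,"wz": 0.7},
    {"dx": 0,"dy": -0.145,"dz": 0,"wx": 0,"wy": 0,"wz": 0.7},
    {"dx": 0,"dy": 0,"dz": 0,"wx": 0,"wy": 0,"wz": 0},
    {"dx": 0,"dy": 0,"dz": 0,"wx": 0,"wy": 0,"wz": 0},
  ],
)

```text
clock: 28.38
eef_pos: [0.5619, -0.1276, 0.0743]
eef_rot: [2.338, 2.095, 0.001]
wrist_force: [1.9, -0.4, 1.5]
grip_width: 0.0235
gripper_force: 1.0
```

```bash
python3 lev.py 0 -4 .074
```

```text
[ 558.51763951 -126.26598936]
yaw -6.3 tilt 0.12 wz units -0.08 then d units [ 0.02 -0.07  0.01] pos [ 0.5619 -0.1276  0.0743] t 28.375
[ 1.93768937 -0.4214945   1.52940977] [ 0.00301473 -0.35209905 -0.04047111]
```

Emit:
apply_moves(
  moves=[
    {"dx": 0,"dy": -0.06,"dz": 0,"wx": 0,"wy": 0,"wz": 0},
    {"dx": 0,"dy": -0.06,"dz": 0,"wx": 0,"wy": 0,"wz": 0},
    {"dx": 0,"dy": 0,"dz": 0,"wx": 0,"wy": 0,"wz": 0},
    {"dx": 0,"dy": 0,"dz": 0,"wx": 0,"wy": 0,"wz": 0},
  ],
)

```text
clock: 28.88
eef_pos: [0.5573, -0.1278, 0.0743]
eef_rot: [2.338, 2.09, 0.004]
wrist_force: [6.2, -1.8, -0.6]
grip_width: 0.0235
gripper_force: 3.1
```

Emit:
apply_moves(
  moves=[
    {"dx": 0,"dy": -0.05,"dz": 0,"wx": 0,"wy": 0,"wz": 0},
    {"dx": 0,"dy": 0,"dz": 0,"wx": 0,"wy": 0,"wz": 0},
    {"dx": 0,"dy": 0.14,"dz": 0,"wx": 0,"wy": 0,"wz": 0},
    {"dx": 0,"dy": 0,"dz": 0,"wx": 0,"wy": 0,"wz": 0},
    {"dx": 0,"dy": 0,"dz": -0.4,"wx": 0,"wy": 0,"wz": 0},
    {"dx": 0.2,"dy": 0,"dz": -0.9,"wx": 0,"wy": 0,"wz": 0},
    {"dx": 0.8,"dy": 0,"dz": -0.9,"wx": 0,"wy": 0,"wz": 0},
    {"dx": 0.9,"dy": 0,"dz": -0.9,"wx": 0,"wy": 0,"wz": 0},
    {"dx": 0.9,"dy": 0,"dz": -0.9,"wx": 0,"wy": 0,"wz": 0},
    {"dx": 0.3,"dy": 0,"dz": -0.7,"wx": 0,"wy": 0,"wz": 0},
    {"dx": 0,"dy": 0,"dz": 0,"wx": 0,"wy": 0,"wz": 0},
    {"dx": 0,"dy": 0,"dz": 0,"wx": 0,"wy": 0,"wz": 0},
  ],
)

```text
clock: 30.38
eef_pos: [0.575, 0.0254, 0.3058]
eef_rot: [-2.34, -2.092, 0.005]
wrist_force: [-0.8, -0.8, -0.1]
grip_width: 0.024
gripper_force: 0.0
```

```bash
sed -i 's/w6/w7/; s/\[0-9\]*//; s/P\[...,1\]<-.04/P[...,1]<-.09/' chk.py; python3 chk.py 2>/dev/null
```

```text
wrist [ 6.35294e+02  1.13770e+01 -9.30000e-02] 0.0161
grip 1144 0.07911632712838457 ((681.3903198242188, 40.98500442504883), (20.345579147338867, 69.36272430419922), 84.2801513671875) rack(nom) [42.53643275 32.33152482] rack(this cam) [43.10547334 33.81513005]
pin 143 [ 0.56140719 -0.12624651  0.08029549]
top [ 6.37637e+02  1.30420e+01 -9.50000e-02] 0.0063
grip 0 nan ((0.0, 0.0), (0.0, 0.0), 0.0) rack(nom) [-631.97282308  -72.59608042] rack(this cam) [-633.57934521  -72.99110504]
pin 20 [ 0.56140304 -0.12536873  0.08329126]
scene [ 6.35893e+02  1.27560e+01 -1.00000e-01] 0.0311
grip 126 0.07899435315042413 ((685.6558227539062, 40.553321838378906), (20.646913528442383, 72.54995727539062), 86.04461669921875) rack(nom) [46.82363015 32.30317734] rack(this cam) [46.92640714 32.3574701 ]
pin 22 [ 0.56410333 -0.12708053  0.08191424]
```

View pics/w7.png

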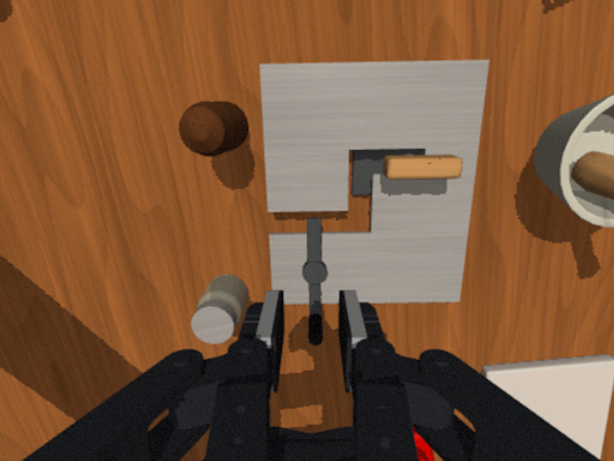

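The lever lies straight across the slot, nose at (315,225) and pin at (315,325), so the angle is about 0. The press is home at (425,167), and the jar and mill still stand upright. Handing in.

```bash
python3 -c "
from rig import r
print(r.job_done())"
```

```text
the job is handed in; nothing more can be done
None
```

The press is home at the closed end of the slot, at about (43, 33) mm in the rack frame and lying flat. The lever is swung shut, and I saw no bystander displaced or tipped. The job was handed in at about 30 s, but no verdict came back.

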